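# Hold the water test case open to show its chart

### The arm

A 6-joint arm with a two-finger parallel gripper is mounted at the origin on a cart in front of the work surface, level with it; the furniture and walls round the work are solid. World frame = base frame: x ahead of the robot, y to its left, z up, the work surface at z = 0. Lengths are in mm, angles in rad, forces in N, time in s.
With the tool pointing down it reaches from about 275 to 850 mm from the base axis. Payload 19 kg.
Tool frame: the origin (TCP) lies between the finger pads; the fingertips stand 11 mm ahead of it and the grasp point (between the pads) lies 8 mm behind it; z points along the fingers, y is the line along which they close (so a half turn about z gives the same grasp; the last joint's range is limited). The gripper opens to 85 mm and grips with 20 to 120 N. Pads are 22 mm wide; open, the fingers measure 114 mm over their backs; the gripper's body (76 mm by 85 mm) begins 54 mm behind the grasp point. The pads swing forward as they close: fully open they stand 13 mm farther back than shut.
Start: joints at [1.091, 0.15, 1.437, -0, 1.554, -0.134], TCP at [194.899, 540.931, 242.267] pointing down, gripper open.
Joint ranges: [-2.8, 2.8], [-0.68, 2.1], [0.12, 2.68], [-1.39, 4.53], [0.16, 2.79], [-2.81, 2.81]. Speed limits (rad/s): [1.89, 1.89, 2.22, 3.01, 3.01, 3.01].

### API

Orientations are given as a unit quaternion [x, y, z, w].
In Python, from cell import ctrl gives the robot as it stands.
- The arm moves only by the tool shift_gripper, called as name(argument=value, ...) on one line, values as JSON. Schema: {"type":"object","properties":{"steps":{"type":"string"},"grip_force":{"type":"number"},"only":{"type":"string"},"quiet":{"type":"boolean"},"lines":{"type":"string"}},"required":["steps"],"additionalProperties":false}. steps is a string of 1 to 8 rows, one to a line, with the numbers parted by spaces; each row has 7 numbers: the opening from 0.0 (shut) to 1.0 (fully open), then dx, dy, dz in fractions of the full range, 1 being 500 mm, then a rotation vector rx, ry, rz in fractions of the full range, 1 being pi rad; each row shifts and turns the commanded pose from where the row before left it, along the tool's axes as they then stand; what a row does not reach is not made up. A row lasts 1/12 s, in which the tool goes at most 41.7 mm and 0.125 rad, less where a joint would pass 70% of its speed; a pose out of reach is approached as far as the arm can. The fingers move at their own pace and stop on an object; grip_force is the grip in N (left out, the last holds). Time passes only in rows, so rows that do not move let the fingers close. The tool returns the time, the measured TCP pose, the force, the opening and the grip force at its end. only (a regular expression) keeps the lines of the reply that match it, lines (a string "A,B") keeps lines A to B, and quiet returns only ok. No shift or turn number may pass 1 either way. Input that does not fit is refused with a message, and nothing moves.
- ctrl.get_state(): the state, without advancing time (a new reading comes with each control period).
- ctrl.read_camera(name): name is "side" or "top"; returns a dict with "color" (480x640x3 uint8, red, green, blue), "vfov" (degrees; the focal length in pixels is half the picture's height over the tangent of half this angle, whatever the lens; pixels are square), "cx", "cy" (the principal point, pixels), "distortion" ([k1, k2, p1, p2, k3] as OpenCV has them; the pictures are not rectified), "R" (3x3) and "t" (3): a world point X has camera coordinates R X + t. Camera axes: x right, y down, z forward; pixel columns grow to the right and rows downward; lengths in mm; the calibration is good to about 2 mm. A picture is of the moment at which its call begins. There is no depth.
- ctrl.sign_off(): hands the job in; it is judged then, once.
The state is a dict: "time": time; "qpos": joint angles; "joint_velocities": joint speeds; "effort": joint torques, N m; "tool_pos": TCP position; "orientation": TCP orientation; "contact_force": force on the tool from outside, world axes, zero at the start; "ft_torque": the same for the moment, N m; "width": opening from 0.0 (shut) to 1.0 (fully open); "gripper_force": force on a finger pad.
Only numpy, scipy, OpenCV 4.12 (cv2) and the standard library are available. Lean on these libraries where they do the work, as an engineer would, in place of code of your own. Each camera call takes 0.05 s, during which the arm holds its last target. There are 200 camera calls.

### The job

A full water sample bottle has been left standing on the lid of the closed water test case. Stand it upright on the worktop next to the other two sample bottles, within a hand's breadth of either; then open the case's lid to 60 degrees from closed and hold it steady there, so that the colour chart inside the lid can be read. The lid has no stay and falls shut when let go, and there is no room to lay it back against the glass jug behind, which must not be pushed: your program finishes while the gripper still holds the lid.

Things in the scene. Friction and masses are not known exactly. Their poses are not given: they have to be found in the camera images.
- test_case: Dark grey plastic water test case, 203 x 276 x 85 mm, fixed to the worktop, lid closed at the start. Origin: centre of its underside. Its x axis points from the front edge (tongue and two latches) to the back edge (hinge), y runs along the hinge, z up. The closed lid's top is flat, at z = 84.6 mm. Three small dropper bottles and a flat comparator block lie loose inside.
- lid_hinge (a point): Middle of the lid's hinge line, at x = 98, y = 0, z = 58 mm in the case's frame; the hinge runs along the case's y axis.
- test_case_lid (a joint): Lid angle in rad: 0 closed, growing as the front edge rises and swings back over the hinge (stop at 1.78). Lid with tongue: about 0.2 kg. The hinge is nearly free, without stay, spring or catch (the latches are open): below about 70 degrees the lid falls shut, near 80 it just balances, beyond 85 it falls back towards the jug.
- tongue_grip (a point): Grip point in the tongue that sticks out level from the middle of the closed lid's front edge: 30 mm wide (y), 10 mm thick, 39 mm long (a 13 mm bead at its end). With the lid closed the point is at x -116, y 0, z 69 mm in the case's frame, 20 mm before the lid's front face, 212 mm before and 11 mm above the hinge. It moves and turns with the lid. Pinch the tongue across its 30 mm.
- lid_sample: The sample bottle that stands upright on the lid at the start: white plastic cylinder, 60 mm in diameter, 114 mm high with a cap 42 mm wide (from z = 104 mm up), about 0.14 kg. Origin: centre of its underside; z is its long axis.
- sample_a: One of the two other sample bottles, same shape, standing upright to the left, on the strip of worktop in front of the sink. That strip (left of y = 72 mm, x = 360 to 460 mm) lies 4.5 mm lower than the rest of the worktop, at z = -4.5 mm; the sink bowl begins behind it. Origin: centre of its underside.
- sample_b: The second of the two, same shape, to the left of the first (about 85 mm between their axes). Origin: centre of its underside.
- tea_jug: Glass jug, 93 x 146 x 200 mm, standing close behind the hinge side of the case (about 35 mm from the case's back edge); a lid swung fully back, past about 95 degrees, runs into it. Origin: centre of its underside.

How it is judged:
By the outcome, as a careful person would: the job done as asked, in the order asked, and still so for the second after the job is handed in, while the arm keeps its last pose, push and grip.
It also fails if it takes over 54 s, if anything falls off the work surface, if the arm or the gripper's body presses on something with over 40 N, if the wrist force passes 120 N, or if a joint passes its speed limit or range.

## Working session

There is one attempt and no reset: what is moved stays moved. The work goes in short steps, Python scripts to look and compute and a tool call to move; the robot and the scene stay as the last step left them, time stands still between calls to the robot, and variables do not carry over. Pictures are saved under pics/ and viewed, at most 12 in all, crops included, and the job is handed in when it is done.

```bash
ls; mkdir -p pics; python3 - <<'E'
from cell import ctrl
import cv2
for n in("side","top"):
    c=ctrl.read_camera(n); cv2.imwrite(f"pics/{n}0.png",c["color"][:,:,::-1])
    print(n,c["vfov"],c["cx"],c["cy"],c["distortion"],c["R"],c["t"])
print(ctrl.get_state())
E
```

```text
cell.py
pics
side 49.98150059385583 313.3197253729979 233.96733175226376 [-0.01450624  0.          0.          0.          0.        ] [[-0.92741087  0.37394578 -0.00858081]
 [ 0.24743822  0.59613681 -0.76380313]
 [-0.28050562 -0.71048255 -0.64539224]] [ 509.84223891 -117.81410694 1470.38194393]
top 52.41366221416263 322.9175148779963 239.36840574061716 [-0.03412265  0.          0.          0.          0.        ] [[-1.23931428e-03 -9.99998460e-01 -1.24243174e-03]
 [-9.81260703e-01  1.45548353e-03 -1.92679302e-01]
 [ 1.92680814e-01  9.80359236e-04 -9.81260996e-01]] [  53.26717589  586.48633798 1070.64393167]
{'time': 0.1, 'qpos': array([ 1.09103687e+00,  1.50959649e-01,  1.43793594e+00,  2.81779778e-06,
        1.55379478e+00, -1.34023237e-01]), 'joint_velocities': array([ 0.00040645,  0.00053599, -0.00153334, -0.00052701, -0.00132714,
        0.00111666]), 'effort': array([ 4.61849937e-03, -7.14383483e+01, -5.71791315e+01, -2.08523852e-04,
        7.11269793e-03,  1.38471609e-05]), 'tool_pos': array([194.79949762, 540.78676823, 241.73779458]), 'orientation': array([ 1.72008411e-01,  9.85095328e-01, -5.22788835e-04, -1.67151217e-04]), 'contact_force': array([ 0.50642396, -0.38438647, -0.08697932]), 'ft_torque': array([ 0.06231943, -0.00141343,  0.02782827]), 'gripper_force': 0.0, 'width': 0.998570344472213}
```

View pics/side0.png

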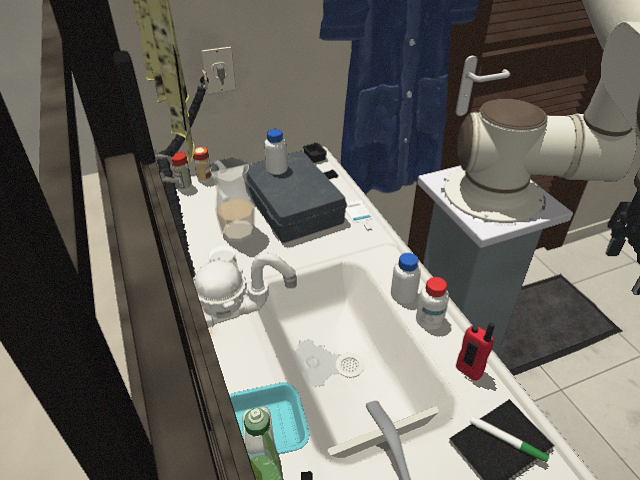

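View pics/top0.png

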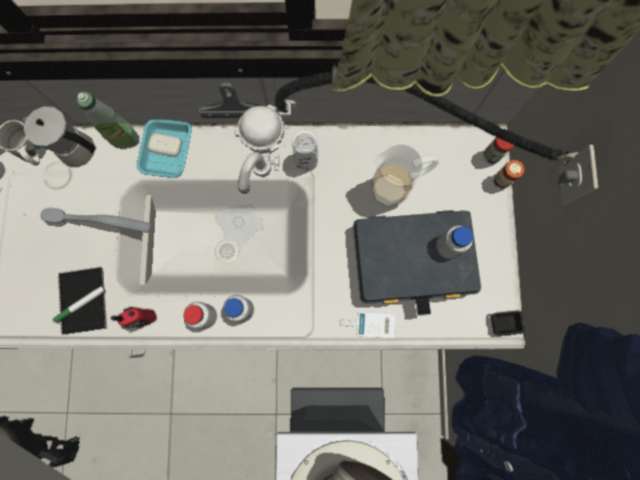

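The side view shows the lid bottle (blue cap) at about (275,135) on the case, and the other two at (407,262) and (434,288). In the top view its cap is at (462,236), the case spans (355–480, 210–303) with its tongue at (423,305), and the caps of a and b are at (235,307) and (193,314).

```bash
python3 - <<'E'
import cv2
a=cv2.imread("pics/top0.png")
cv2.imwrite("pics/c1.png",cv2.resize(a[200:320,345:505],None,fx=5,fy=5,interpolation=2))
b=cv2.resize(a[285:335,165:265],None,fx=6,fy=6,interpolation=2)
s=cv2.imread("pics/side0.png")
c=cv2.resize(s[120:240,230:370],None,fx=4,fy=4,interpolation=2)
import numpy as np
m=np.zeros((600,800,3),np.uint8); m[:300,:600]=b
cv2.imwrite("pics/c2.png",c)
cv2.imwrite("pics/c3.png",b)
E
```

```text
(no output)
```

View pics/c1.png

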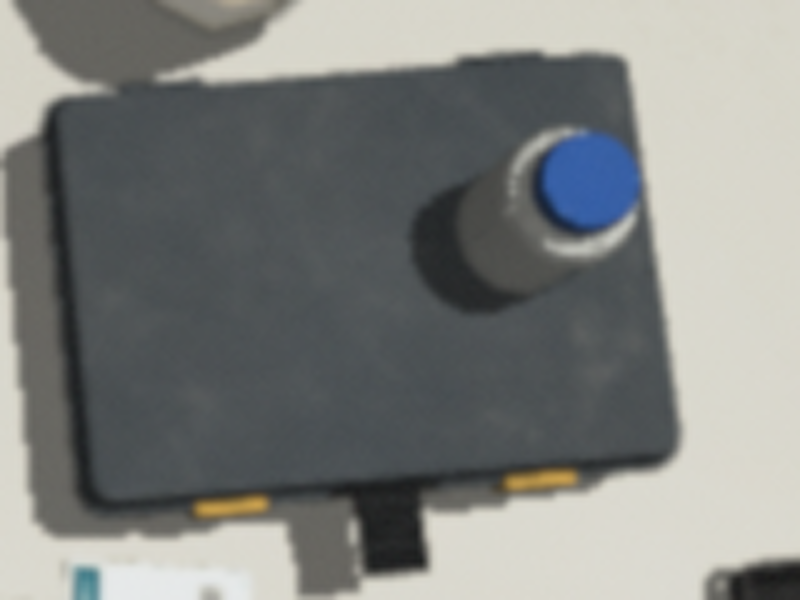

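View pics/c3.png

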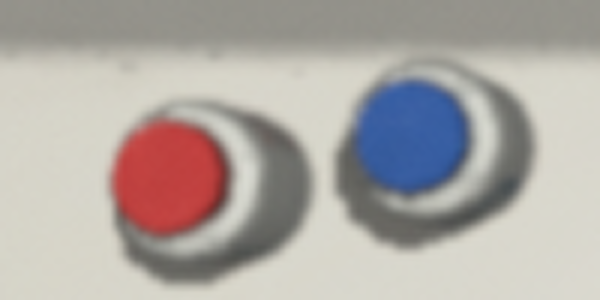

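In the crops the lid's corners are near (50,98), (628,55), (680,465) and (88,505), and the tongue runs from (388,488) to (396,570). The lid bottle's cap centre is at (590,182); red is at (169,178) and blue at (412,137).

```bash
cat > h.py <<'E'
import numpy as np, cv2
from cell import ctrl
def K(c):
    f=240/np.tan(np.radians(c["vfov"])/2); return np.array([[f,0,c["cx"]],[0,f,c["cy"]],[0,0,1]])
def world(c,uv,z):
    p=cv2.undistortPoints(np.array([[uv]],float),K(c),np.array(c["distortion"]))[0,0]
    R,t=np.array(c["R"]),np.array(c["t"]); o=-R.T@t; d=R.T@np.array([p[0],p[1],1]); return o+d*(z-o[2])/d[2]
def pix(c,X):
    R=np.array(c["R"]); return cv2.projectPoints(np.array([X],float),cv2.Rodrigues(R)[0],np.array(c["t"]),K(c),np.array(c["distortion"]))[0][0,0]
E
python3 - <<'E'
from h import *
c=ctrl.read_camera("top"); s=ctrl.read_camera("side")
P=lambda x,y:(345+x/5-.4,200+y/5-.4); B=lambda x,y:(165+x/6-.42,285+y/6-.42)
print("t",-np.array(c["R"]).T@np.array(c["t"]))
for n,p,z in [("TL",P(50,98),82),("TR",P(628,55),82),("BR",P(680,465),82),("BL",P(88,505),82),("tong base",P(388,488),74),("tong end",P(396,570),74),("cap",P(590,182),198.6),("red",B(169,178),109.5),("blue",B(412,137),109.5)]:
    w=world(c,p,z); print(n,w.round(1),pix(s,w).round(1))
E
```

```text
t [ 369.26946703   51.363857   1163.65109032]
TL [628.4 -19.8  82. ] [280.1 218.9]
TR [ 648.4 -285.5   82. ] [242.1 165.9]
BR [ 460.7 -297.6   82. ] [303.2 150.3]
BL [443.8 -34.1  82. ] [346.5 198.4]
tong base [ 451.5 -168.7   74. ] [323.3 174.6]
tong end [ 415.3 -170.9   74. ] [335.  171.4]
cap [ 565.3 -230.5  198.6] [274.2 132. ]
red [412.9 332.  109.5] [436.1 282.4]
blue [427.5 245.3 109.5] [408.3 257.5]
```

View pics/c2.png

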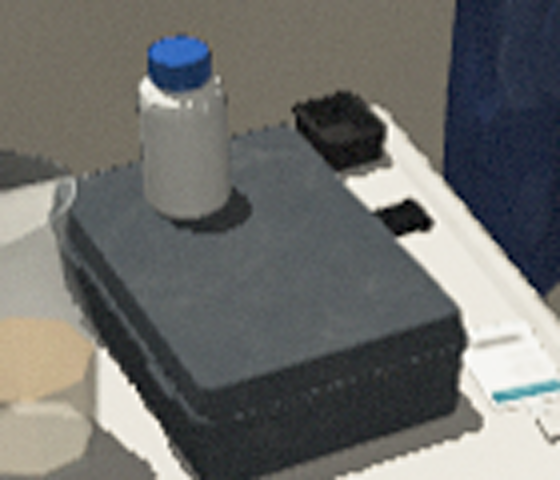

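The manual's scale: shifts go in shares of 500 mm and turns go in shares of pi rad. Converting my numbers, 0.123 rad is 0.0392.

shift_gripper(steps="1 0 0 0 0 0 0.0392\n1 0 0 0 0 0 0.0392\n1 0 0 0 0 0 0.0392\n1 0 0 0 0 0 0.0392\n1 0 0 0 0 0 0.0392\n1 0 0 0 0 0 0.0392\n1 0 0 0 0 0 0.0392\n1 0 0 0 0 0 0.0392", grip_force=40)

```text
time: 0.87
tool_pos: [194.9, 540.9, 242.1]
orientation: [0.619, 0.785, -0.0, 0.0]
contact_force: [0.4, 0.3, 0.0]
width: 1.0
gripper_force: 0.0
```

shift_gripper(steps="1 0 0 0 0 0 0.0382\n1 0 0 0 0 0 0.0385\n1 -0.064 0.03 0 0 0 0\n1 -0.064 0.03 0 0 0 0\n1 -0.064 0.03 0 0 0 0\n1 -0.064 0.03 0 0 0 0\n1 -0.064 0.03 0 0 0 0\n1 -0.064 0.03 0 0 0 0")

```text
time: 1.53
tool_pos: [285.1, 347.4, 242.2]
orientation: [0.707, 0.707, -0.0, 0.0]
contact_force: [0.8, 0.7, 0.3]
width: 0.998
gripper_force: 0.0
```

shift_gripper(steps="1 -0.064 0.03 0 0 0 0\n1 -0.064 0.03 0 0 0 0\n1 -0.064 0.03 0 0 0 0\n1 -0.064 0.03 0 0 0 0\n1 -0.064 0.03 0 0 0 0\n1 -0.064 0.03 0 0 0 0\n1 -0.064 0.03 0 0 0 0\n1 -0.064 0.03 0 0 0 0")

```text
time: 2.2
tool_pos: [405.1, 91.2, 242.4]
orientation: [0.707, 0.707, 0.0, 0.0]
contact_force: [1.7, 0.9, -0.3]
width: 1.004
gripper_force: 0.0
```

shift_gripper(steps="1 -0.064 0.03 0 0 0 0\n1 -0.064 0.03 0 0 0 0\n1 -0.064 0.03 0 0 0 0\n1 -0.064 0.03 0 0 0 0\n1 -0.064 0.03 0 0 0 0\n1 -0.064 0.03 0 0 0 0\n1 -0.064 0.03 0 0 0 0\n1 0 0 0 0 0 0")

```text
time: 2.87
tool_pos: [511.3, -135.7, 241.3]
orientation: [0.708, 0.706, -0.001, -0.0]
contact_force: [0.9, 1.0, -0.2]
width: 1.001
gripper_force: 0.0
```

In the tool's units: -23.7 mm is -0.0474, 13.5 mm is 0.027.

shift_gripper(steps="1 -0.0474 0.027 0 0 0 0\n1 -0.0474 0.027 0 0 0 0\n1 -0.0474 0.027 0 0 0 0\n1 -0.0474 0.027 0 0 0 0\n1 0 0 0.03 0 0 0\n1 0 0 0 0 0 0")

```text
time: 3.37
tool_pos: [563.5, -226.6, 224.3]
orientation: [0.708, 0.707, -0.001, -0.002]
contact_force: [-0.4, 0.4, -1.0]
width: 0.998
gripper_force: 0.0
```

```bash
python3 - <<'E'
from h import *
c=ctrl.read_camera("side"); cv2.imwrite("pics/s1.png",cv2.resize(c["color"][60:220,180:390,::-1],None,fx=3.6,fy=3.6,interpolation=2))
E
```

```text
(no output)
```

View pics/s1.png

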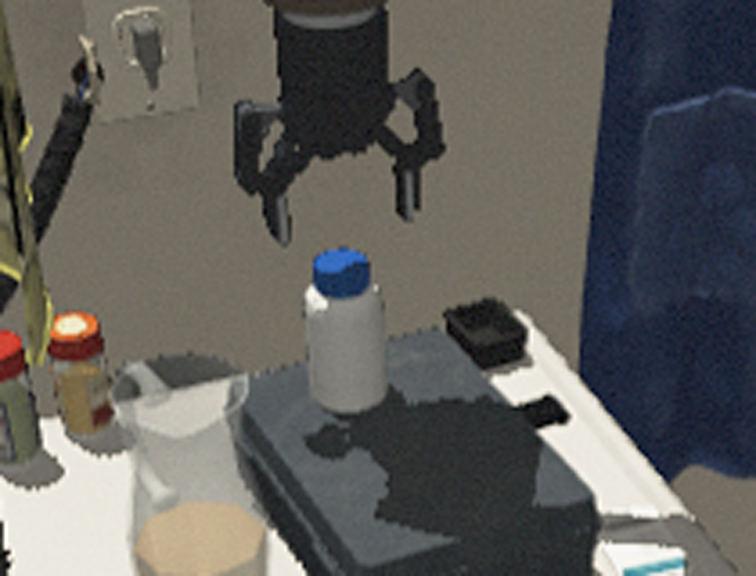

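The open fingers straddle the bottle cap (crop 340,270), so I can descend.

In the tool's units: 14 mm is 0.028, -3.9 mm is -0.0078.

shift_gripper(steps="1 -0.0078 0.0036 0.012 0 0 0\n1 0 0 0.028 0 0 0\n1 0 0 0.028 0 0 0\n1 0 0 0.028 0 0 0\n1 0 0 0.028 0 0 0\n1 0 0 0.024 0 0 0\n1 0 0 0 0 0 0")

```text
time: 4.0
tool_pos: [565.0, -229.0, 151.4]
orientation: [0.707, 0.707, -0.0, -0.001]
contact_force: [-0.4, 0.2, -0.2]
width: 1.006
gripper_force: 0.0
```

shift_gripper(steps="0 0 0 0 0 0 0\n0 0 0 0 0 0 0\n0 0 0 0 0 0 0\n0 0 0 0 0 0 0\n0 0 0 0 0 0 0\n0 0 0 0 0 0 0", grip_force=40)

```text
time: 4.5
tool_pos: [566.1, -229.9, 154.7]
orientation: [0.707, 0.707, 0.0, 0.001]
contact_force: [0.2, 1.4, 7.6]
width: 0.694
gripper_force: 42.3
```

In the tool's units: -12 mm is -0.024, -10 mm is -0.02.

shift_gripper(steps="0 0 0 -0.008 0 0 0\n0 0 0 -0.02 0 0 0\n0 0 0 -0.024 0 0 0\n0 0 0 -0.024 0 0 0\n0 0 0 -0.024 0 0 0\n0 0 0 0 0 0 0")

```text
time: 5.0
tool_pos: [566.5, -230.2, 206.9]
orientation: [0.707, 0.707, 0.001, 0.002]
contact_force: [0.4, -0.6, -0.7]
width: 0.696
gripper_force: 43.2
```

In the tool's units: 26 mm is 0.052, 20 mm is 0.04.

shift_gripper(steps="0 0.02 -0.008 0 0 0 0\n0 0.04 -0.016 0 0 0 0\n0 0.052 -0.02 0 0 0 0\n0 0.052 -0.02 0 0 0 0\n0 0.052 -0.02 0 0 0 0\n0 0.052 -0.02 0 0 0 0\n0 0.052 -0.02 0 0 0 0\n0 0.052 -0.02 0 0 0 0")

```text
time: 5.67
tool_pos: [492.3, -42.1, 202.6]
orientation: [0.707, 0.707, -0.0, -0.0]
contact_force: [1.1, -0.1, -0.8]
width: 0.691
gripper_force: 43.3
```

shift_gripper(steps="0 0.052 -0.02 0 0 0 0\n0 0.052 -0.02 0 0 0 0\n0 0.052 -0.02 0 0 0 0\n0 0.052 -0.02 0 0 0 0\n0 0.052 -0.02 0 0 0 0\n0 0.052 -0.02 0 0 0 0\n0 0.04 -0.012 0 0 0 0\n0 0.02 -0.008 0 0 0 0")

```text
time: 6.33
tool_pos: [422.2, 144.3, 202.9]
orientation: [0.706, 0.708, -0.0, -0.0]
contact_force: [0.3, 0.2, -1.5]
width: 0.695
gripper_force: 43.3
```

shift_gripper(steps="0 0 0 0 0 0 0\n0 0 0 0 0 0 0\n0 0 0 0 0 0 0")

```text
time: 6.58
tool_pos: [423.8, 141.6, 203.1]
orientation: [0.707, 0.707, -0.0, 0.0]
contact_force: [-0.1, 0.5, -1.9]
width: 0.692
gripper_force: 43.3
```

```bash
python3 - <<'E'
from h import *
c=ctrl.read_camera("side"); cv2.imwrite("pics/s2.png",cv2.resize(c["color"][140:340,320:500,::-1],None,fx=3,fy=3,interpolation=2))
E
```

```text
(no output)
```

View pics/s2.png

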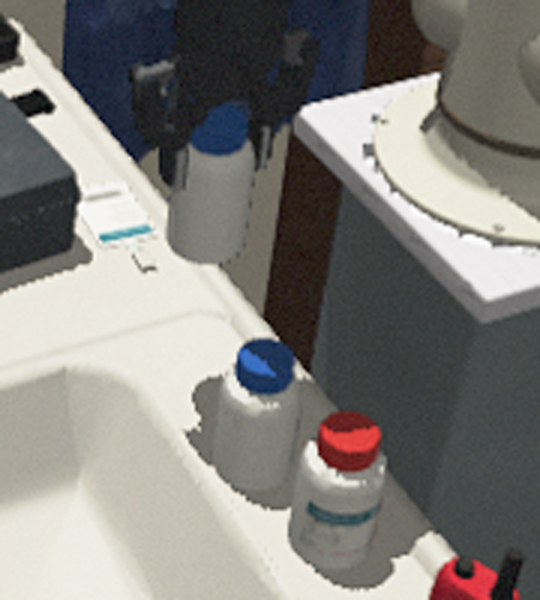

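The bottle hangs upright in the gripper, with its underside centred near crop (207,247). The strip beside the two others is free.

In the tool's units: 20 mm is 0.04, 15 mm is 0.03.

```bash
python3 - <<'E'
from h import *
c=ctrl.read_camera("side")
for z in (130,135,140,145): print(z,pix(c,[423.8,141.6,z]), pix(c,[423.8,141.6,z+114]))
print(ctrl.get_state()["qpos"])
E
```

```text
130 [387.70360663 221.69156384] [392.23326802 179.88521779]
135 [387.89058644 219.96842273] [392.44551372 177.92309052]
140 [388.07857975 218.23571818] [392.65897955 175.94939229]
145 [388.26759462 216.49337209] [392.87367576 173.96402304]
[ 1.49451404e-01 -1.03364611e-01  1.77625895e+00 -2.36371787e-04
  1.46908555e+00  1.50603483e-01]
```

shift_gripper(steps="0 0.022 -0.006 0 0 0 0\n0 0.021 -0.0056 0 0 0 0\n0 0 0 0.04 0 0 0\n0 0 0 0.04 0 0 0\n0 0 0 0.04 0 0 0\n0 0 0 0.04 0 0 0\n0 0 0 0.04 0 0 0\n0 0 0 0.03 0 0 0")

```text
time: 7.35
tool_pos: [417.5, 163.6, 86.7]
orientation: [0.707, 0.707, -0.001, -0.0]
contact_force: [0.2, 0.3, -1.0]
width: 0.693
gripper_force: 43.3
```

shift_gripper(steps="0 0 0 0.01 0 0 0\n0 0 0 0.006 0 0 0\n0 0 0 0.006 0 0 0\n0 0 0 0 0 0 0")

```text
time: 7.68
tool_pos: [418.2, 163.8, 77.6]
orientation: [0.707, 0.707, 0.0, 0.0]
contact_force: [0.5, 0.0, -0.6]
width: 0.691
gripper_force: 43.3
```

In the tool's units: 4 mm is 0.008, 3 mm is 0.006.

shift_gripper(steps="0 0 0 0.008 0 0 0\n0 0 0 0.006 0 0 0\n0 0 0 0.004 0 0 0\n0 0 0 0.002 0 0 0\n0 0 0 0 0 0 0\n0 0 0 0 0 0 0")

```text
time: 8.18
tool_pos: [417.9, 163.7, 67.4]
orientation: [0.707, 0.707, -0.0, 0.0]
contact_force: [0.3, -1.1, -0.9]
width: 0.696
gripper_force: 43.3
```

In the tool's units: 1.5 mm is 0.003.

shift_gripper(steps="0 0 0 0.003 0 0 0\n0 0 0 0 0 0 0\n0 0 0 0 0 0 0")

```text
time: 8.43
tool_pos: [417.9, 163.7, 65.8]
orientation: [0.707, 0.707, -0.0, 0.0]
contact_force: [0.4, -0.6, -0.2]
width: 0.694
gripper_force: 43.3
```

shift_gripper(steps="0 0 0 0.002 0 0 0\n0 0 0 0 0 0 0\n0 0 0 0 0 0 0")

```text
time: 8.68
tool_pos: [418.0, 163.7, 65.0]
orientation: [0.707, 0.707, 0.0, 0.0]
contact_force: [-1.8, -0.0, 4.8]
width: 0.693
gripper_force: 43.6
```

shift_gripper(steps="0.75 0 0 0 0 0 0\n0.8 0 0 0 0 0 0\n0.9 0 0 0 0 0 0\n1 0 0 0 0 0 0\n1 0 0 -0.02 0 0 0\n1 0 0 -0.04 0 0 0\n1 0 0 -0.06 0 0 0\n1 0 0 -0.06 0 0 0")

```text
time: 9.35
tool_pos: [417.4, 163.6, 156.3]
orientation: [0.707, 0.707, -0.001, -0.0]
contact_force: [0.6, 0.2, 0.7]
width: 0.998
gripper_force: 0.0
```

shift_gripper(steps="1 0 0 -0.06 0 0 0\n1 0 0 -0.06 0 0 0\n1 0 0 0 0 0 0")

```text
time: 9.6
tool_pos: [419.4, 164.1, 221.1]
orientation: [0.707, 0.707, 0.003, 0.002]
contact_force: [0.5, 0.7, 1.0]
width: 1.005
gripper_force: 0.0
```

```bash
python3 - <<'E'
from h import *
c=ctrl.read_camera("side"); cv2.imwrite("pics/s3.png",cv2.resize(c["color"][180:340,340:500,::-1],None,fx=3,fy=3,interpolation=2))
E
```

```text
(no output)
```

View pics/s3.png

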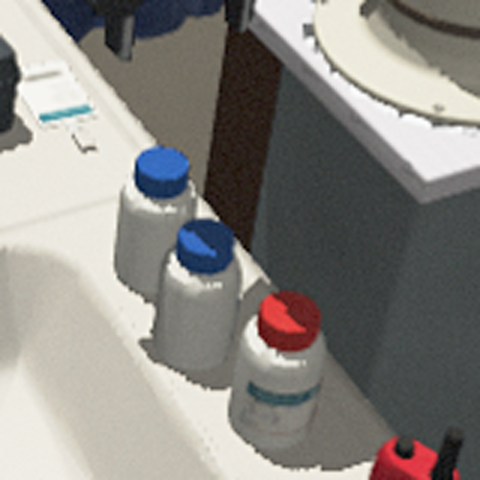

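The bottle stands upright beside the blue-capped sample at crop (205,245), with a small gap. Next is the tongue.

In the tool's units: 0.125 rad is 0.0398.

shift_gripper(steps="0.6 0 0 0 0 0 0.0398\n0.6 0 0 0 0 0 0.0398\n0.6 0 0 0 0 0 0.0398\n0.6 0 0 0 0 0 0.0398\n0.6 0 0 0 0 0 0.0398\n0.6 0 0 0 0 0 0.0398\n0.6 0 0 0 0 0 0.0398\n0.6 0 0 0 0 0 0.0398")

```text
time: 10.32
tool_pos: [417.5, 163.7, 214.3]
orientation: [0.96, 0.279, -0.001, 0.0]
contact_force: [0.1, 0.3, -1.1]
width: 0.598
gripper_force: 0.0
```

shift_gripper(steps="0.6 0 0 0 0 0 0.0398\n0.6 0 0 0 0 0 0.0398\n0.6 0 0 0 0 0 0.0398\n0.6 0 0 0 0 0 0.0398\n0.6 -0.013 0.0666 0 0 0 0\n0.6 -0.013 0.0666 0 0 0 0\n0.6 -0.013 0.0666 0 0 0 0\n0.6 -0.013 0.0666 0 0 0 0")

```text
time: 10.98
tool_pos: [400.5, 27.9, 214.4]
orientation: [0.999, 0.036, -0.0, 0.0]
contact_force: [0.5, -0.2, 0.6]
width: 0.601
gripper_force: 0.0
```

shift_gripper(steps="0.6 -0.013 0.0666 0 0 0 0\n0.6 -0.013 0.0666 0 0 0 0\n0.6 -0.013 0.0666 0 0 0 0\n0.6 -0.013 0.0666 0 0 0 0\n0.6 -0.013 0.0666 0 0 0 0\n0.6 -0.013 0.0666 0 0 0 0\n0.6 0 0 0 0 0 0")

```text
time: 11.57
tool_pos: [375.5, -177.3, 214.2]
orientation: [0.999, 0.033, -0.001, 0.0]
contact_force: [-0.6, 1.7, -0.2]
width: 0.594
gripper_force: 0.0
```

shift_gripper(steps="0.6 0 0 0 0 0.037 0\n0.6 0 0 0 0 0.037 0\n0.6 0 0 0 0 0.037 0\n0.6 0 0 0 0 0.037 0\n0.6 0 0 0 0 0.037 0\n0.6 0 0 0 0 0.037 0\n0.6 0 0 0 0 0 0\n0.6 0 0 0 0 0 0")

```text
time: 12.23
tool_pos: [375.5, -173.7, 214.2]
orientation: [0.94, 0.031, 0.34, -0.012]
contact_force: [0.4, -0.6, 1.0]
width: 0.6
gripper_force: 0.0
```

```bash
cat >> h.py <<'E'
from scipy.spatial.transform import Rotation as Ro
def tgt(p,yaw,phi):
    "needed shift in the present tool axes to reach TCP p with case yaw, tilt phi from down"
    s=ctrl.get_state(); R=Ro.from_quat(s["orientation"])
    G=Ro.from_euler("z",yaw)*Ro.from_matrix([[1,0,0],[0,-1,0],[0,0,-1]])*Ro.from_euler("y",phi)
    print("shift",R.inv().apply(np.array(p)-s["tool_pos"]).round(1),"rot",(R.inv()*G).as_rotvec().round(3),"q",s["qpos"].round(2))
E
python3 - <<'E'
from h import *
tgt([376.7,-173,131.8],.07,np.radians(40))
E
```

```text
shift [-51.8  -0.6  64.1] rot [ 0.002  0.003 -0.003] q [-1.12 -0.54  2.2   0.67  1.25  0.24]
```

In the tool's units: 30 mm is 0.06, -17.8 mm is -0.0356, -0.003 rad is -0.001.

shift_gripper(steps="0.6 0 0 0.06 0 0 0\n0.6 0 0 0.06 0 0 0\n0.6 -0.034 0 0 0 0 0\n0.6 -0.034 0 0 0 0 0\n0.6 -0.0356 -0.0012 0 0 0 -0.001\n0.6 0 0 0 0 0 0\n0.6 0 0 0 0 0 0")

```text
time: 12.82
tool_pos: [375.8, -172.2, 135.6]
orientation: [0.94, 0.035, 0.34, -0.012]
contact_force: [0.9, 0.3, 0.6]
width: 0.597
gripper_force: 0.0
```

```bash
python3 - <<'E'
from h import *
tgt([434.4,-168.9,62.9],.07,np.radians(40))
for n in("top","side"):
    c=ctrl.read_camera(n); u=pix(c,[432,-169,69]).astype(int); print(n,u)
    a=c["color"][u[1]-60:u[1]+60,u[0]-70:u[0]+70,::-1]
    cv2.imwrite(f"pics/{n}4.png",cv2.resize(a,None,fx=2.8,fy=4 if 0 else 2.8,interpolation=2))
cv2.imwrite("pics/b4.png",np.hstack([cv2.imread("pics/top4.png"),cv2.imread("pics/side4.png")]))
E
```

```text
shift [-1.5  1.  93.4] rot [-0.002  0.003  0.004] q [-1.12 -0.46  2.33  0.73  1.1   0.09]
top [422 306]
side [329 174]
```

View pics/b4.png

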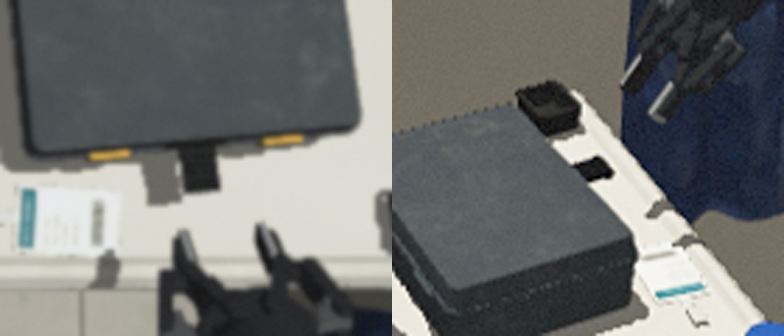

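The fingers, at (186,240) and (267,232) in the left crop, line up with the tongue at (202,165). Advancing.

In the tool's units: 20 mm is 0.04, 15 mm is 0.03, 0.004 rad is 0.0013.

shift_gripper(steps="0.6 0 0.001 0.04 0 0 0\n0.6 -0.002 0.001 0.04 0 0 0\n0.6 -0.001 0 0.04 0 0 0.0013\n0.6 0 0 0.03 0 0 0\n0.6 0 0 0.02 0 0 0\n0.6 0 0 0.01 0 0 0\n0.6 0 0 0 0 0 0\n0.6 0 0 0 0 0 0")

```text
time: 13.58
tool_pos: [432.4, -169.3, 66.1]
orientation: [0.939, 0.033, 0.342, -0.012]
contact_force: [-0.2, -0.1, -0.3]
width: 0.599
gripper_force: 0.0
```

```bash
python3 - <<'E'
from h import *
tgt([434.4,-168.9,62.9],.07,np.radians(40))
E
```

```text
shift [-0.5 -0.3  3.7] rot [-0.001  0.001  0.001] q [-0.93 -0.21  2.34  0.86  0.8   0.02]
```

In the tool's units: 3 mm is 0.006.

shift_gripper(steps="0.6 0 0 0.006 0 0 0\n0.5 0 0 0 0 0 0\n0.42 0 0 0 0 0 0\n0.38 0 0 0 0 0 0\n0.3 0 0 0 0 0 0\n0.2 0 0 0 0 0 0\n0.1 0 0 0 0 0 0\n0.1 0 0 0 0 0 0", grip_force=40)

```text
time: 14.25
tool_pos: [433.9, -170.1, 63.8]
orientation: [0.939, 0.033, 0.342, -0.011]
contact_force: [-10.2, -4.7, 5.9]
width: 0.347
gripper_force: 38.7
```

```bash
python3 - <<'E'
from h import *
print(ctrl.get_state()["ft_torque"])
cs=[]
for n in("top","side"):
    c=ctrl.read_camera(n); u=pix(c,[432,-169,69]).astype(int)
    cs.append(cv2.resize(c["color"][u[1]-50:u[1]+50,u[0]-65:u[0]+65,::-1],None,fx=3,fy=3,interpolation=2))
cv2.imwrite("pics/b5.png",np.hstack(cs))
E
```

```text
[-0.37916291  0.89422547  0.03445956]
```

View pics/b5.png

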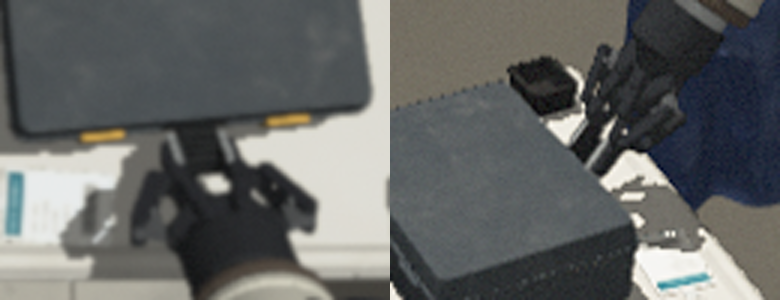

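The pads hold the tongue on both sides (crop 180–225,150), and the 29.5 mm opening matches its width. Working out the swing about the hinge, which is the same for every row in tool axes.

```bash
cat >> h.py <<'E'
H=np.array([645.8,-154.1,58])
def lid():
    s=ctrl.get_state(); R=Ro.from_quat(s["orientation"]); z=R.as_matrix()[:,2]
    ex=np.array([np.cos(.07),np.sin(.07),0]); g=s["tool_pos"]-8*z-H
    print("lid deg by position",np.degrees(np.arctan2(g[2],-(g@ex))-np.arctan2(11,212)).round(2),"radius",np.hypot(g[2],g@ex).round(1),"tilt",np.degrees(np.arctan2(z@ex,-z[2])).round(2),"side",(g@[-ex[1],ex[0],0]).round(1),"F",s["contact_force"].round(1),"M",s["ft_torque"].round(1),"w",round(s["width"],3),"q",s["qpos"].round(2))
def row(th):
    s=ctrl.get_state(); R=Ro.from_quat(s["orientation"]); h=R.inv().apply(H-s["tool_pos"])
    print("row",(h-Ro.from_rotvec([0,-th,0]).apply(h)).round(2))
E
python3 - <<'E'
from h import *
lid(); row(.05)
E
```

```text
lid deg by position 0.16 radius 218.0 tilt 39.98 side -1.2 F [-9.7 -4.   6.7] M [-0.4  0.9  0.1] w 0.345 q [-0.93 -0.21  2.34  0.86  0.79  0.01]
row [ 7.25  0.   -7.78]
```

In the tool's units: -3.9 mm is -0.0078, 3.6 mm is 0.0072, -0.025 rad is -0.008.

shift_gripper(steps="0 0 0 0 0 0 0\n0 0.0072 0 -0.0078 0 -0.008 0\n0 0.0072 0 -0.0078 0 -0.008 0\n0 0.0072 0 -0.0078 0 -0.008 0\n0 0.0072 0 -0.0078 0 -0.008 0\n0 0 0 0 0 0 0\n0 0 0 0 0 0 0", grip_force=60)

```text
time: 14.93
tool_pos: [435.4, -169.9, 84.7]
orientation: [0.955, 0.034, 0.294, -0.009]
contact_force: [-12.3, -8.4, 1.4]
width: 0.341
gripper_force: 61.2
```

```bash
python3 - <<'E'
from h import *
lid(); row(.05)
E
```

```text
lid deg by position 5.83 radius 218.0 tilt 34.19 side -1.1 F [-12.3  -8.4   1.4] M [-1.   1.6 -0.2] w 0.341 q [-0.85 -0.23  2.26  0.65  0.84  0.27]
row [ 7.23  0.   -7.8 ]
```

In the tool's units: -7.8 mm is -0.0156, 7.2 mm is 0.0144, -0.05 rad is -0.0159.

shift_gripper(steps="0 0.0144 0 -0.0156 0 -0.0159 0\n0 0.0144 0 -0.0156 0 -0.0159 0\n0 0.0144 0 -0.0156 0 -0.0159 0\n0 0.0144 0 -0.0156 0 -0.0159 0\n0 0.0144 0 -0.0156 0 -0.0159 0\n0 0.0144 0 -0.0156 0 -0.0159 0\n0 0 0 0 0 0 0\n0 0 0 0 0 0 0")

```text
time: 15.6
tool_pos: [452.7, -168.6, 146.1]
orientation: [0.988, 0.035, 0.148, -0.005]
contact_force: [-8.5, -5.9, 3.5]
width: 0.337
gripper_force: 63.4
```

```bash
python3 - <<'E'
from h import *
lid(); row(.05)
E
```

```text
lid deg by position 23.07 radius 218.1 tilt 16.99 side -0.9 F [-8.5 -5.9  3.5] M [-1.1  1.2  0.1] w 0.337 q [-0.64 -0.15  1.97  0.21  1.11  0.78]
row [ 7.24  0.   -7.79]
```

In the tool's units: -7.8 mm is -0.0156, 7.2 mm is 0.0144, -0.05 rad is -0.0159.

shift_gripper(steps="0 0.0144 0 -0.0156 0 -0.0159 0\n0 0.0144 0 -0.0156 0 -0.0159 0\n0 0.0144 0 -0.0156 0 -0.0159 0\n0 0.0144 0 -0.0156 0 -0.0159 0\n0 0.0144 0 -0.0156 0 -0.0159 0\n0 0.0144 0 -0.0156 0 -0.0159 0\n0 0 0 0 0 0 0\n0 0 0 0 0 0 0")

```text
time: 16.27
tool_pos: [487.1, -165.8, 199.2]
orientation: [0.999, 0.035, -0.002, -0.0]
contact_force: [-7.4, 0.1, 6.0]
width: 0.338
gripper_force: 64.0
```

```bash
python3 - <<'E'
from h import *
lid(); row(.05)
E
```

```text
lid deg by position 40.19 radius 218.1 tilt -0.19 side -0.6 F [-7.4  0.1  6. ] M [-0.5  0.9  0.3] w 0.338 q [-0.48  0.05  1.64 -0.    1.46  1.02]
row [ 7.23  0.   -7.8 ]
```

In the tool's units: -7.8 mm is -0.0156, 7.2 mm is 0.0144, -0.05 rad is -0.0159.

shift_gripper(steps="0 0.0144 0 -0.0156 0 -0.0159 0\n0 0.0144 0 -0.0156 0 -0.0159 0\n0 0.0144 0 -0.0156 0 -0.0159 0\n0 0.0144 0 -0.0156 0 -0.0159 0\n0 0.0144 0 -0.0156 0 -0.0159 0\n0 0.013 0 -0.014 0 -0.0143 0\n0 0.0144 0 -0.0156 0 -0.0159 0\n0 0 0 0 0 0 0")

```text
time: 16.93
tool_pos: [544.6, -161.1, 244.8]
orientation: [0.984, 0.035, -0.175, 0.005]
contact_force: [-8.6, 7.6, 14.6]
width: 0.339
gripper_force: 64.9
```

shift_gripper(steps="0 0 0 0 0 0 0\n0 0 0 0 0 0 0\n0 0 0 0 0 0 0\n0 0 0 0 0 0 0")

```text
time: 17.27
tool_pos: [543.6, -161.2, 244.4]
orientation: [0.984, 0.035, -0.172, 0.005]
contact_force: [-0.9, 7.6, 2.8]
width: 0.339
gripper_force: 63.8
```

```bash
python3 - <<'E'
from h import *
lid()
cs=[]
for n in("top","side"):
    c=ctrl.read_camera(n); u=pix(c,[560,-160,150]).astype(int)
    cs.append(cv2.resize(c["color"][max(u[1]-100,0):u[1]+100,u[0]-100:u[0]+100,::-1],(400,400),interpolation=2)); print(u)
cv2.imwrite("pics/b6.png",np.hstack(cs))
E
```

```text
lid deg by position 59.82 radius 218.1 tilt -19.87 side 0.1 F [-0.9  7.6  2.8] M [1.  0.  0.1] w 0.339 q [-0.35  0.35  1.22 -0.14  1.88  1.13]
[423 243]
[285 160]
```

View pics/b6.png

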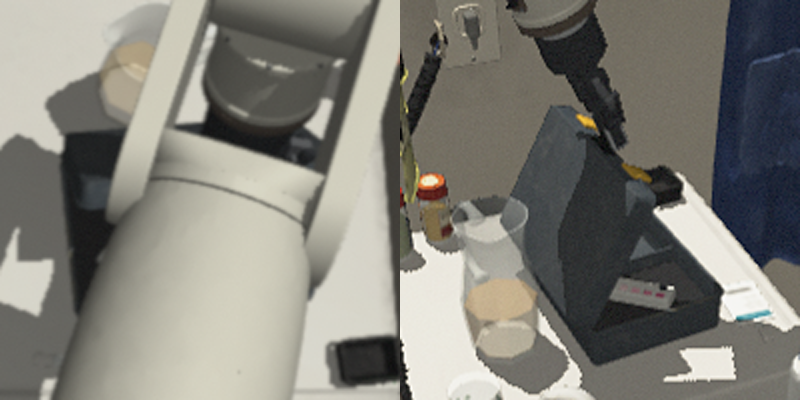

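The lid stands open with the gripper on the tongue (right crop, about 610,130). The jug at (490,280) is clear and untouched. Position and tool rotation both give 59.8–59.9°, and the forces are small, so I'm handing in.

```bash
python3 -c "
from cell import ctrl
print(ctrl.sign_off())"
```

```text
the job is handed in; nothing more can be done
None
```

The job is handed in at about 17 s: the bottle stands upright about 23 mm (estimated) from the blue-capped sample, and the gripper is holding the lid at about 60° (59.8° by position, 59.9° by tool rotation), clear of the jug.

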